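# Lock a drying cartridge into its port and start the purge

### The job

Push the blue drying cartridge along its cradle into the grey fitting until the orange latch clicks down behind its barb and it stays locked in when you let go. Only then press the yellow key and after it the green key on the purge controller, one at a time, each fully down and released. Leave the red key and the sample jars alone.

Things in the scene. Friction and masses are not known exactly. Their poses are not given: they have to be found in the camera images.
- station: Fixed station: white base plate 275 x 84 x 12 mm with a V cradle and a grey push-fit fitting. Origin on the bench below the fitting's mouth; own +x is the push direction (cradle into fitting), +z up. The cartridge's axis lies along x at y = 0, 62 mm above the bench. The fitting fills x = 0 to 70 mm, 64 mm wide, top at 93 mm; its pipe reaches x = 126 mm. Place and yaw vary.
- mouth (a point): Centre of the fitting's blue-rimmed mouth, on the axis, 62 mm above the bench (axes as the station). A spring seal inside pushes back over the last 18 mm with up to about 6 N and pushes back a cartridge that is not locked. Cradle and bore are slick; pushing takes about 6 to 15 N in all.
- cradle (a point): Middle of the dark steel V cradle, on the cartridge's axis, 62 mm above the bench (axes as the station). The cradle is 185 mm long, from x = -188 to -3 mm in the station's frame. Its two rails are open above, upper edges 54 mm above the bench and under 28 mm off the centre line; closed fingers can push inside it with their tips 57 mm above the bench.
- cartridge_center (a point): Centre of the loose cartridge's cylinder (blue tube, white end caps), 44 mm diameter, 130 mm long; in front of it a white nozzle 26 mm diameter, 50 mm long, with a 39 mm barb. 0.12 to 0.26 kg. Own +x along the axis to the nozzle. It lies in the cradle, axis 62 mm above the bench, nozzle towards the fitting, free to roll about its axis.
- cartridge_tail (a point): Centre of the cartridge's flat white rear end face (44 mm diameter), the face to push on; axes as for the centre. In the station's frame its x is -0.227 to -0.190 m at the start. The latch clicks in when it passes -0.140; let go, the cartridge springs back to rest at about -0.140. Hard stop at -0.132.
- latch (a joint): Lift of the orange spring latch in m: 0 down, rises to about 0.005 while the barb passes under it, and drops back to 0 behind the barb when the cartridge locks.
- key_yellow_top (a point): Yellow spring key, 30 mm round cap standing out of a low black housing on the grey controller box. The point is the centre of the cap's top face, at 62 mm above the bench when up. Pressed straight down.
- key_yellow (a joint): Yellow key's travel in m: 0 up, 0.006 fully down; about 4 N presses it fully; it springs back by itself. 0.004 or more counts as pressed.
- key_green_top (a point): Green spring key, 30 mm round cap standing out of a low black housing on the grey controller box. The point is the centre of the cap's top face, at 62 mm above the bench when up. Pressed straight down.
- key_green (a joint): Green key's travel in m: 0 up, 0.006 fully down; about 4 N presses it fully; it springs back by itself. 0.004 or more counts as pressed.
- key_red_top (a point): Red spring key, 30 mm round cap standing out of a low black housing on the grey controller box. The point is the centre of the cap's top face, at 62 mm above the bench when up. Pressed straight down. To be left alone.
- key_red (a joint): Red key's travel in m: 0 up, 0.006 fully down; about 4 N presses it fully; it springs back by itself. 0.004 or more counts as pressed.
- panel: Fixed grey purge controller box, 200 x 96 x 40 mm, origin under its centre on the bench; carries the three keys in a row along its x, 58 mm apart, in an order that varies. Place and yaw vary.
- jar_big_center (a point): Bystander: white sample jar with a label, 72 mm diameter, 85 mm high; the point is its centre.
- jar_small_center (a point): Bystander: small white jar with a blue lid, 52 mm diameter, 55 mm high; the point is its centre.
- jar_flat_center (a point): Bystander: flat white jar, 80 mm diameter, 45 mm high; the point is its centre.
Not all that is in view belongs to the job. Leave any pink or turquoise look-alike of the part that bears cartridge_center alone.

How it is judged:
By the outcome, as a careful person would: the job done as asked, in the order asked, and still so for the second after the job is handed in, with the robot touching nothing.
It also fails if it takes over 51 s, if anything falls off the work surface, if the arm or the gripper's body presses on something with over 40 N, if the wrist force passes 120 N, or if a joint passes its speed limit or range.

### The arm

A 7-joint arm with a two-finger parallel gripper is mounted at the origin on the work surface. World frame = base frame: x ahead of the robot, y to its left, z up, the work surface at z = 0. Lengths are in mm, angles in rad, forces in N, time in s.
With the tool pointing down it reaches from about 400 to 850 mm from the base axis. Payload 4.4 kg.
Tool frame: the origin (TCP) lies on the front face of the gripper's body, between the roots of the fingers; the fingertips stand 97 mm ahead of it and the grasp point (between the pads) lies 78 mm ahead of it; x points along the fingers, y is the direction in which the jaws open and shut, and the axes are right-handed (so a half turn about x gives the same grasp; the last joint's range is limited). The gripper opens to 94 mm and grips with 3 to 60 N. Pads are 16 mm wide; open, the fingers measure 119 mm over their backs; the gripper's body (75 mm by 177 mm) begins 78 mm behind the grasp point.
Start: joints at [-1.17, 0.628, 0.038, 1.517, -0.027, 0.996, -0.02], TCP at [292.502, 580.482, 302.678] pointing down, gripper open.
Joint ranges: [-3.06, 3.06], [-0.37, 2.12], [-1.25, 1.32], [0.18, 2.47], [-1.1, 4.24], [0.23, 1.98], [-2.94, 2.94]. Speed limits (rad/s): [2.57, 2.57, 3.14, 3.14, 3.14, 3.14, 3.14].

### API

Orientations are given as a unit quaternion [w, x, y, z].
In Python, from cell import sensors, imaging, ctrl gives the robot as it stands. The module is installed in compiled form; this text tells all that it offers.
- The arm moves only by the tool step_arm, never from a script. Its argument "plan" is a list of rows, each an object with "offset": the shift along the tool's x, y, z in mm, a list of three; "delta_rot": the turn, a rotation vector about the tool's x, y, z in degrees, a list of three; "gripper": the finger opening in mm, from 0 to 94. A call has exactly 10 rows; each row shifts and turns the commanded pose from where the row before left it, along the tool's axes as they then stand; what a row does not reach is not made up. A row lasts 1/12 s, in which the tool goes at most 41.7 mm and 7.16 degrees, less where a joint would pass 70% of its speed; a pose out of reach is approached as far as the arm can. A call is refused whole if a number of a shift passes 41.7 or a number of a turn 7.16, either way. A call with a gripper value outside its range is refused whole. The fingers move at their own pace and stop on an object; "force" is the grip in N (left out, the last holds). Time passes only in rows, so rows that do not move let the fingers close, or fill a call up. It gives the time, the measured TCP pose, the force and the opening at its end, in the units of the state.
- sensors.state(): the state, without advancing time (a new reading comes with each control period).
- imaging.capture(name): name is "side" or "top"; returns a dict with "img" (480x640x3 uint8, red, green, blue), "vertical_fov" (degrees; the focal length in pixels is half the picture's height over the tangent of half this angle, whatever the lens; pixels are square), "cx", "cy" (the principal point, pixels), "k1" (the pictures are not rectified: a ray, as slopes to the right and down, at radius r is drawn at 1 + k1 r^2 times it, then the intrinsics apply), "xyz" and "orientation" of the camera in the world. Camera axes: x right, y down, z forward; pixel columns grow to the right and rows downward; lengths in mm; the calibration is good to about 2 mm. A picture is of the moment at which its call begins. There is no depth.
- ctrl.finish_job(): hands the job in, once; it reports no verdict.
The state is a dict: "time_s": time; "joint_pos": joint angles; "joint_velocities": joint speeds; "effort": joint torques, N m; "tool_pos": TCP position; "tool_rot": TCP orientation; "contact_force": force on the tool from outside, world axes, zero at the start; "wrist_torque": the same for the moment, N m; "opening": finger opening in mm.
Only numpy, scipy, OpenCV 4.12 (cv2) and the standard library are available. Lean on these libraries where they do the work, as an engineer would, in place of code of your own. Each camera call takes 0.05 s, during which the arm holds its last target.

## Working session

There is one attempt and no reset: what is moved stays moved. The work goes in short steps, Python scripts to look and compute and a tool call to move; the robot and the scene stay as the last step left them, time stands still between calls to the robot, and variables do not carry over. Pictures are saved under pics/ and viewed, and the job is handed in when it is done.

Besides the shell and the picture viewer there is one more tool, called after "Emit:" as name(argument=value, ...), one argument or row to a line, values as JSON. step_arm: Moves the arm, as the interface text tells. Its arguments: {"type":"object","properties":{"plan":{"type":"array"},"force":{"type":"number"}},"required":["plan"]}

```bash
mkdir -p pics; python3 - <<'E'
from cell import sensors, imaging, ctrl
import cv2
print(sensors.state())
for n in("side","top"):
    c=imaging.capture(n); im=c.pop("img"); print(n,c)
    cv2.imwrite(f"pics/{n}0.png",im[:,:,::-1])
E
```

```text
{'time_s': 0.0, 'joint_pos': array([-1.16980726,  0.62933526,  0.03843033,  1.51832165, -0.02703773,
        0.99629614, -0.01999044]), 'joint_velocities': array([-7.84123192e-04,  3.41575178e-04,  7.47660895e-05,  3.70318218e-04,
       -1.19812065e-03, -1.79833004e-04, -1.74650592e-03]), 'effort': array([ 6.27242534e-04, -5.49710977e+01,  1.14380389e+00, -1.86631697e+01,
       -5.21336845e-02,  2.37507757e-02,  1.69098471e-04]), 'tool_pos': array([292.26187436, 580.06622526, 301.77559907]), 'tool_rot': array([ 0.68777847,  0.16290794,  0.68809073, -0.1641735 ]), 'contact_force': array([-0.20779536,  0.23119735,  0.21539429]), 'wrist_torque': array([-0.03367806,  0.03724506,  0.03090472]), 'opening': 94.05362255675075}
side {'vertical_fov': 50.51706998182052, 'cx': 312.314974142993, 'cy': 230.4367799713585, 'k1': -0.0852848895965072, 'xyz': array([ 206.16927831, -896.13917713,  738.1654098 ]), 'orientation': array([-0.44855547,  0.87529236, -0.1596475 ,  0.08469919])}
top {'vertical_fov': 42.646332097537886, 'cx': 309.1786710008975, 'cy': 232.7076005908297, 'k1': 0.015247959327980929, 'xyz': array([ 485.5285687 ,   -1.8975508 , 1184.66195423]), 'orientation': array([-0.00962411,  0.71717267, -0.69654062,  0.02004753])}
```

View pics/side0.png

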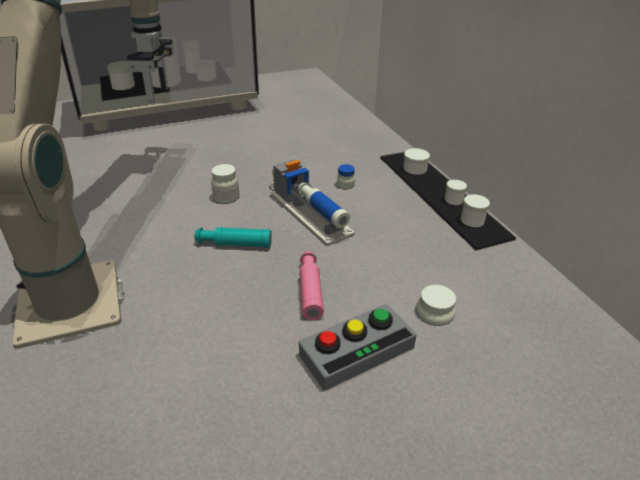

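View pics/top0.png

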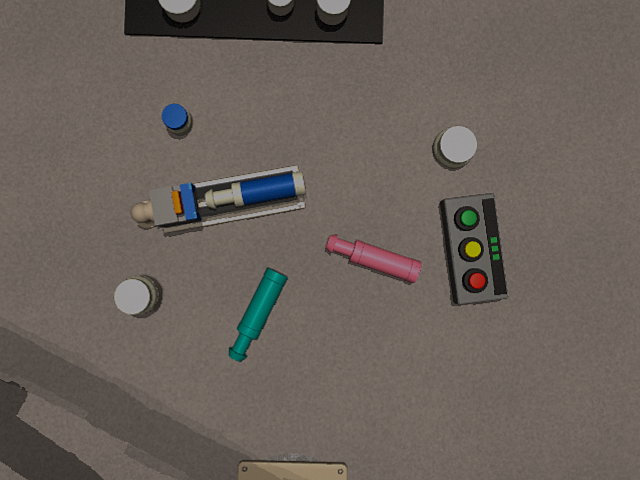

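```bash
cat > h.py <<'E'
import numpy as np, cv2
from scipy.spatial.transform import Rotation as R
from cell import sensors, imaging, ctrl
def K(c):
    f=240/np.tan(np.radians(c["vertical_fov"])/2)
    return np.array([[f,0,c["cx"]],[0,f,c["cy"]],[0,0,1]]),np.array([c["k1"],0,0,0.])
def rot(q): return R.from_quat(np.r_[q[1:],q[0]])
def ray(c,p):
    k,d=K(c); u=cv2.undistortPoints(np.array([[p]],float),k,d)[0,0]
    return rot(c["orientation"]).apply([u[0],u[1],1.])
def plane(c,p,z):
    r=ray(c,p); o=c["xyz"]; return o+r*(z-o[2])/r[2]
def tri(c1,p1,c2,p2):
    A=[];b=[]
    M=np.zeros((3,3));v=np.zeros(3)
    for c,p in((c1,p1),(c2,p2)):
        r=ray(c,p);r/=np.linalg.norm(r);P=np.eye(3)-np.outer(r,r);M+=P;v+=P@c["xyz"]
    x=np.linalg.solve(M,v)
    res=[np.linalg.norm(np.cross(x-c["xyz"],ray(c,p)/np.linalg.norm(ray(c,p)))) for c,p in((c1,p1),(c2,p2))]
    return x,res
def proj(c,X):
    k,d=K(c); Ri=rot(c["orientation"]).inv()
    rv=Ri.as_rotvec(); t=-Ri.apply(c["xyz"])
    return cv2.projectPoints(np.array([X],float),rv,t,k,d)[0][0,0]
def blobs(c,lo,hi,minA=25):
    hsv=cv2.cvtColor(c["img"],cv2.COLOR_RGB2HSV); m=cv2.inRange(hsv,np.array(lo),np.array(hi))
    n,l,s,ce=cv2.connectedComponentsWithStats(m)
    return [(s[i],ce[i],l==i) for i in range(1,n) if s[i,4]>=minA]
COL=dict(yellow=((24,120,100),(34,255,255)),green=((55,140,60),(75,255,255)),red=((0,190,100),(4,255,255)),orange=((8,180,120),(20,255,255)),blue=((105,150,60),(120,255,255)))
E
python3 - <<'E'
from h import *
T=imaging.capture("top");S=imaging.capture("side")
for n,(lo,hi) in COL.items():
    for nm,c in(("T",T),("S",S)):
        for s,ce,m in blobs(c,lo,hi): print(n,nm,s,ce.round(1),plane(c,ce,62).round(1))
for n,c in(("T",T),("S",S)):
    x,y=(120,150) if n=="T" else (250,140)
    w,h=(200,100) if n=="T" else (120,110)
    cv2.imwrite(f"pics/crop{n}.png",cv2.resize(c["img"][y:y+h,x:x+w,::-1],None,fx=4 if n=="T" else 5,fy=4 if n=="T" else 5,interpolation=cv2.INTER_CUBIC))
E
```

```text
yellow T [465 241  16  16 192] [472.7 248.7] [ 512.4 -318.    62. ]
yellow S [347 320  17  13 172] [354.8 325.7] [ 511.1 -320.9   62. ]
green T [461 210  16  16 191] [468.4 217.4] [ 569.7 -309.    62. ]
green T [490 237   7   6  37] [493.2 239.4] [ 530.6 -355.4   62. ]
green T [491 246   7   6  34] [494.2 248.1] [ 514.7 -357.4   62. ]
green T [493 254   7   6  36] [495.6 256.6] [ 499.2 -360.3   62. ]
green S [373 309  16  13 163] [380.7 315.1] [ 567.3 -313.5   62. ]
green S [370 344   9   6  36] [373.8 346.4] [ 521.5 -377.6   62. ]
green S [363 347   8   6  35] [366.4 349.8] [ 506.1 -379.9   62. ]
green S [355 350   9   7  38] [359.  353.2] [ 490.9 -382.2   62. ]
red T [470 273  15  16 178] [477.4 280.4] [ 454.9 -327.6   62. ]
red S [320 332  16  13 168] [327.5 337.8] [ 453.7 -330.5   62. ]
orange T [172 191  10  22 145] [176.2 201.5] [582.7 226.4  62. ]
orange S [286 161  13   5  36] [292.2 162.9] [606.4 305.4  62. ]
blue T [162 104  25  24 476] [173.9 115.6] [740.5 236.5  62. ]
blue T [ 240  173   55   31 1142] [267.2 188.1] [612.4  61.5  62. ]
blue T [180 184  17  36 386] [187.9 201.5] [583.4 205.2  62. ]
blue S [339 165  15  11 140] [345.8 169.8] [731.4 216.9  62. ]
blue S [285 168  23  26 193] [295.5 176. ] [590.9 232.5  62. ]
blue S [310 192  30  28 426] [323.3 204.2] [608.6  76.8  62. ]
```

View pics/cropT.png

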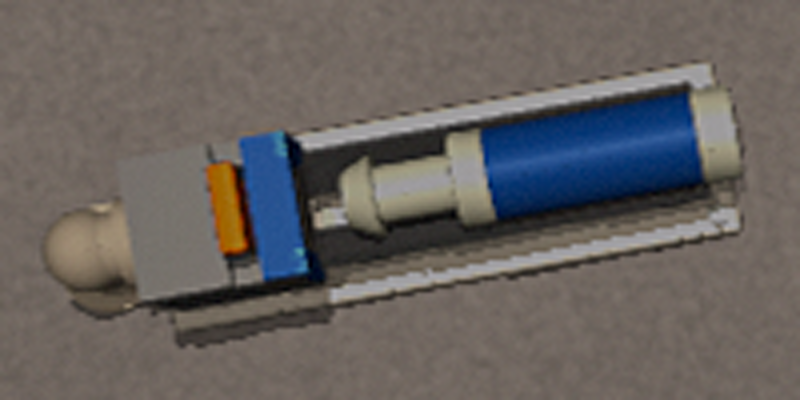

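View pics/cropS.png

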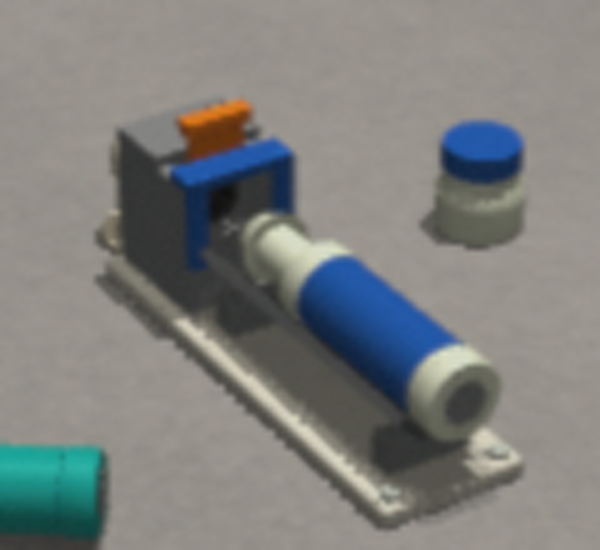

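```bash
python3 - <<'E'
from h import *
T=imaging.capture("top");S=imaging.capture("side")
def line(c,mask,z):
    ys,xs=np.nonzero(mask); P=np.array([plane(c,p,z)[:2] for p in zip(xs,ys)])
    return P
for s,ce,m in blobs(T,*COL["blue"],300):
    P=line(T,m,62)
    # slice centers across y for tube
    (cx,cy),(w,h),a=cv2.minAreaRect(P.astype(np.float32)); print(ce.round(1),cx,cy,w,h,a)
    r=cv2.minAreaRect(P.astype(np.float32)); print(cv2.boxPoints(r).round(1).tolist())
    u,sv,vt=np.linalg.svd(P-P.mean(0),full_matrices=False); print("pca",P.mean(0),vt[0],np.degrees(np.arctan2(vt[0][1],vt[0][0])))
print("tail",tri(T,(304.5,183.5),S,(343,220)),plane(T,(304.5,183.5),62))
a,b=plane(T,(298.5,166.),12),plane(T,(304.7,207.),12);print("plate end",a,b,np.linalg.norm(a-b),(a+b)/2, np.degrees(np.arctan2(*(a-b)[[1,0]])))
a2,b2=plane(T,(298.5,166.),12),plane(T,(195,184),12);print(np.degrees(np.arctan2(*(b2-a2)[[1,0]])))
a2,b2=plane(T,(304.7,207),12),plane(T,(203,224.5),12);print(np.degrees(np.arctan2(*(b2-a2)[[1,0]])))
for n in("yellow","green","red"):
    t=max(blobs(T,*COL[n]),key=lambda b:b[0][4])[1];s=max(blobs(S,*COL[n]),key=lambda b:b[0][4])[1]
    print(n,tri(T,t,S,s))
st=sensors.state();Rm=rot(st["tool_rot"]).as_matrix();print(Rm.round(3))
E
```

```text
[173.9 115.6] 740.6404418945312 236.2434844970703 42.512088775634766 43.82094955444336 1.9573477506637573
[[718.5999755859375, 257.3999938964844], [720.0999755859375, 213.60000610351562], [762.5999755859375, 215.10000610351562], [761.0999755859375, 258.8999938964844]]
pca [740.45411808 236.50114085] [ 0.19977256 -0.9798423 ] -78.4763406013681
[267.2 188. ] 612.36181640625 61.46971130371094 40.04342269897461 96.04735565185547 11.963892936706543
[[582.7999877929688, 104.30000305175781], [602.7000122070312, 10.300000190734863], [641.9000244140625, 18.600000381469727], [622.0, 112.5999984741211]]
pca [612.48127793  61.42589944] [-0.20867658  0.97798471] 102.04480745274887
[187.9 201.4] 583.8763427734375 204.89353942871094 65.9657211303711 21.48249053955078 11.475595474243164
[[549.4000244140625, 208.89999389648438], [553.7000122070312, 187.8000030517578], [618.2999877929688, 200.89999389648438], [614.0999755859375, 222.0]]
pca [583.47542176 205.14852633] [-0.97651378 -0.21545496] -167.55777955323003
tail (array([623.54799112,  -6.95028745,  65.13156341]), [np.float64(1.072025694738915), np.float64(1.0720256947388738)]) [622.9196443   -6.58731529  62.        ]
plate end [662.35197395   5.68241434  12.        ] [583.94849879  -8.49442187  12.        ] 79.67488689400398 [623.15023637  -1.40600377  12.        ] 10.249418552311253
101.71978864874355
101.52072673440041
yellow (array([ 512.43566039, -318.73576078,   59.56375897]), [np.float64(0.1046407937576829), np.float64(0.10464079375778142)])
green (array([ 569.66118571, -310.0515379 ,   57.86842559]), [np.float64(0.29236291200444564), np.float64(0.2923629120044271)])
red (array([ 454.8080201 , -328.30608459,   59.25770255]), [np.float64(0.001766109472097831), np.float64(0.0017661094721571821)])
[[-0.     0.45   0.893]
 [-0.001  0.893 -0.45 ]
 [-1.    -0.001 -0.   ]]
```

Emit:
step_arm(
  plan=[
    {"offset":[0,0,0],"delta_rot":[5.15,0,0],"gripper":0},
    {"offset":[0,0,0],"delta_rot":[5.15,0,0],"gripper":0},
    {"offset":[0,0,0],"delta_rot":[5.15,0,0],"gripper":0},
    {"offset":[0,0,0],"delta_rot":[5.15,0,0],"gripper":0},
    {"offset":[0,0,0],"delta_rot":[5.15,0,0],"gripper":0},
    {"offset":[0,0,0],"delta_rot":[5.15,0,0],"gripper":0},
    {"offset":[0,0,0],"delta_rot":[5.15,0,0],"gripper":0},
    {"offset":[0,0,0],"delta_rot":[5.15,0,0],"gripper":0},
    {"offset":[0,0,0],"delta_rot":[5.15,0,0],"gripper":0},
    {"offset":[0,0,0],"delta_rot":[5.15,0,0],"gripper":0},
  ],
  force=20,
)

```text
time_s: 1.13
tool_pos: [292.4, 580.5, 302.6]
tool_rot: [0.548, 0.447, 0.548, -0.447]
contact_force: [0.2, 0.4, -0.3]
opening: 30.9
```

```bash
cat >> h.py <<'E'
def go(target):
    st=sensors.state();Rm=rot(st["tool_rot"]).as_matrix()
    print("t",st["time_s"],"pos",st["tool_pos"].round(1),"F",st["contact_force"].round(1),"open",round(st["opening"],1),"yaw",np.degrees(np.arctan2(Rm[1,1],Rm[0,1])).round(2),"x",Rm[:,0].round(4))
    print("tool offset",(Rm.T@(np.array(target)-st["tool_pos"])).round(1))
E
python3 -c "
from h import *
go([631,-37,250])"
```

```text
t 1.1333 pos [292.4 580.5 302.6] F [ 0.2  0.4 -0.3] open 30.9 yaw 11.51 x [-2.e-04  0.e+00 -1.e+00]
tool offset [ 52.6 208.6 672.6]
```

Emit:
step_arm(
  plan=[
    {"offset":[2.6,10.4,33.6],"delta_rot":[0,0,0],"gripper":0},
    {"offset":[2.6,10.4,33.6],"delta_rot":[0,0,0],"gripper":0},
    {"offset":[2.6,10.4,33.6],"delta_rot":[0,0,0],"gripper":0},
    {"offset":[2.6,10.4,33.6],"delta_rot":[0,0,0],"gripper":0},
    {"offset":[2.6,10.4,33.6],"delta_rot":[0,0,0],"gripper":0},
    {"offset":[2.6,10.4,33.6],"delta_rot":[0,0,0],"gripper":0},
    {"offset":[2.6,10.4,33.6],"delta_rot":[0,0,0],"gripper":0},
    {"offset":[2.6,10.4,33.6],"delta_rot":[0,0,0],"gripper":0},
    {"offset":[2.6,10.4,33.6],"delta_rot":[0,0,0],"gripper":0},
    {"offset":[2.6,10.4,33.6],"delta_rot":[0,0,0],"gripper":0},
  ],
)

```text
time_s: 1.97
tool_pos: [463.3, 271.3, 276.7]
tool_rot: [0.549, 0.446, 0.549, -0.446]
contact_force: [-0.2, -0.1, 0.5]
opening: 0.4
```

Emit:
step_arm(
  plan=[
    {"offset":[2.6,10.4,33.6],"delta_rot":[0,0,0],"gripper":0},
    {"offset":[2.6,10.4,33.6],"delta_rot":[0,0,0],"gripper":0},
    {"offset":[2.6,10.4,33.6],"delta_rot":[0,0,0],"gripper":0},
    {"offset":[2.6,10.4,33.6],"delta_rot":[0,0,0],"gripper":0},
    {"offset":[2.6,10.4,33.6],"delta_rot":[0,0,0],"gripper":0},
    {"offset":[2.6,10.4,33.6],"delta_rot":[0,0,0],"gripper":0},
    {"offset":[2.6,10.4,33.6],"delta_rot":[0,0,0],"gripper":0},
    {"offset":[2.6,10.4,33.6],"delta_rot":[0,0,0],"gripper":0},
    {"offset":[2.6,10.4,33.6],"delta_rot":[0,0,0],"gripper":0},
    {"offset":[2.6,10.4,33.6],"delta_rot":[0,0,0],"gripper":0},
  ],
)

```text
time_s: 2.8
tool_pos: [633.6, -36.6, 250.5]
tool_rot: [0.548, 0.446, 0.549, -0.446]
contact_force: [0.7, 0.2, -0.1]
opening: 0.5
```

```bash
python3 -c "
from h import *
go([631,-37,154.5])"
```

```text
t 2.8 pos [633.6 -36.6 250.5] F [ 0.7  0.2 -0.1] open 0.5 yaw 11.75 x [-0.e+00  3.e-04 -1.e+00]
tool offset [96.  -2.7 -0.1]
```

Emit:
step_arm(
  plan=[
    {"offset":[12,-0.3,0],"delta_rot":[0,0,0],"gripper":0},
    {"offset":[12,-0.3,0],"delta_rot":[0,0,0],"gripper":0},
    {"offset":[12,-0.3,0],"delta_rot":[0,0,0],"gripper":0},
    {"offset":[12,-0.3,0],"delta_rot":[0,0,0],"gripper":0},
    {"offset":[12,-0.3,0],"delta_rot":[0,0,0],"gripper":0},
    {"offset":[12,-0.3,0],"delta_rot":[0,0,0],"gripper":0},
    {"offset":[12,-0.3,0],"delta_rot":[0,0,0],"gripper":0},
    {"offset":[8,-0.3,0],"delta_rot":[0,0,0],"gripper":0},
    {"offset":[4,-0.3,0],"delta_rot":[0,0,0],"gripper":0},
    {"offset":[0,0,0],"delta_rot":[0,0,0],"gripper":0},
  ],
)

```text
time_s: 3.63
tool_pos: [629.8, -35.4, 153.5]
tool_rot: [0.548, 0.446, 0.549, -0.447]
contact_force: [0.1, -0.3, -0.4]
opening: 0.5
```

```bash
python3 -c "
from h import *
go([631,-37,154.5])
for n,b in(('top',(100,100,300,200)),('side',(220,100,200,150))):
    c=imaging.capture(n);x,y,w,h=b
    f=800//w
    cv2.imwrite(f'pics/a_{n}.png',cv2.resize(c['img'][y:y+h,x:x+w,::-1],None,fx=f,fy=f,interpolation=2))
"
```

```text
t 3.6333 pos [629.8 -35.4 153.5] F [ 0.1 -0.3 -0.4] open 0.5 yaw 11.76 x [-0.0019  0.     -1.    ]
tool offset [-1.   0.9  1.8]
```

View pics/a_top.png

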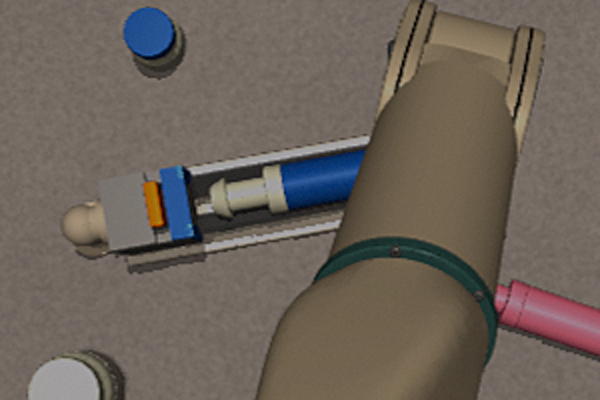

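View pics/a_side.png

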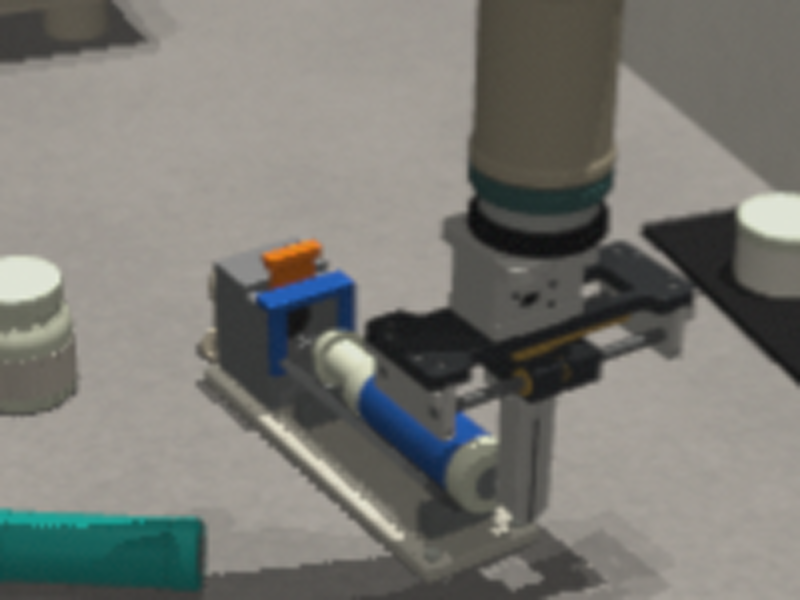

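Emit:
step_arm(
  plan=[
    {"offset":[0,0,-5],"delta_rot":[0,0,0],"gripper":0},
    {"offset":[0,0,-5],"delta_rot":[0,0,0],"gripper":0},
    {"offset":[0,0,-5],"delta_rot":[0,0,0],"gripper":0},
    {"offset":[0,0,-5],"delta_rot":[0,0,0],"gripper":0},
    {"offset":[0,0,-5],"delta_rot":[0,0,0],"gripper":0},
    {"offset":[0,0,-5],"delta_rot":[0,0,0],"gripper":0},
    {"offset":[0,0,-5],"delta_rot":[0,0,0],"gripper":0},
    {"offset":[0,0,-5],"delta_rot":[0,0,0],"gripper":0},
    {"offset":[0,0,-5],"delta_rot":[0,0,0],"gripper":0},
    {"offset":[0,0,-5],"delta_rot":[0,0,0],"gripper":0},
  ],
)

```text
time_s: 4.57
tool_pos: [620.1, 13.8, 154.7]
tool_rot: [0.549, 0.446, 0.549, -0.446]
contact_force: [-0.9, -1.6, 0.3]
opening: 0.5
```

```bash
cat >> h.py <<'E'
def look(tag):
    go([613,48,154.5])
    p=sensors.state()["tool_pos"]; print("n",.9789*p[0]+.2045*p[1],"s",-.2045*p[0]+.9789*p[1])
    for n,b in(('top',(100,100,300,200)),('side',(240,120,160,120))):
        c=imaging.capture(n);x,y,w,h=b
        f=800//w
        cv2.imwrite(f'pics/{tag}_{n}.png',cv2.resize(c['img'][y:y+h,x:x+w,::-1],None,fx=f,fy=f,interpolation=2))
        for q in blobs(c,*COL["orange"]): print(n,"orange",q[1].round(2),q[0][4])
E
python3 -c "
from h import *
look('b')
"
```

```text
t 4.5667 pos [620.1  13.8 154.7] F [-0.9 -1.6  0.3] open 0.5 yaw 11.75 x [-1.e-04 -1.e-04 -1.e+00]
tool offset [  0.2   0.1 -35. ]
n 609.7879973160391 s -113.3382134229789
top orange [176.2  201.59] 145
side orange [292.18 163.03] 38
```

View pics/b_top.png

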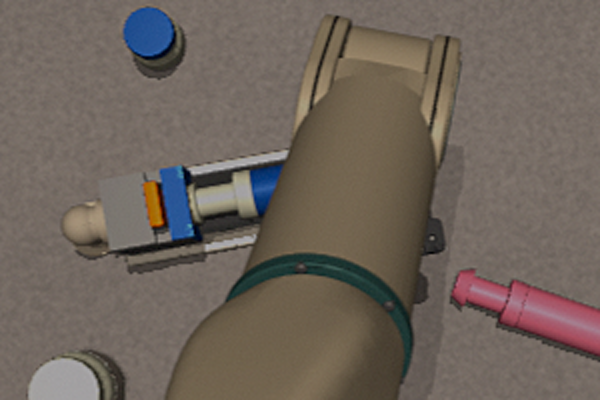

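View pics/b_side.png

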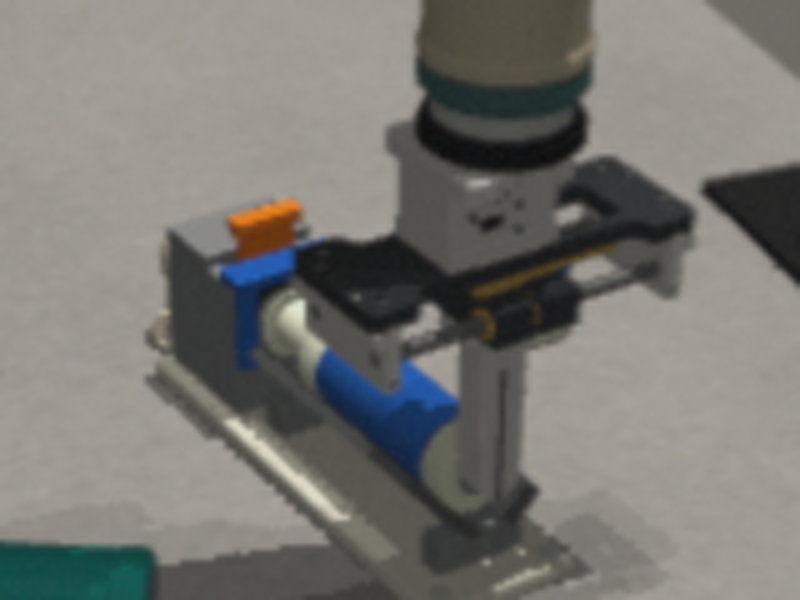

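Emit:
step_arm(
  plan=[
    {"offset":[0,0,-3],"delta_rot":[0,0,0],"gripper":0},
    {"offset":[0,0,-3],"delta_rot":[0,0,0],"gripper":0},
    {"offset":[0,0,-3],"delta_rot":[0,0,0],"gripper":0},
    {"offset":[0,0,-3],"delta_rot":[0,0,0],"gripper":0},
    {"offset":[0,0,-3],"delta_rot":[0,0,0],"gripper":0},
    {"offset":[0,0,-3],"delta_rot":[0,0,0],"gripper":0},
    {"offset":[0,0,-3],"delta_rot":[0,0,0],"gripper":0},
    {"offset":[0,0,-3],"delta_rot":[0,0,0],"gripper":0},
    {"offset":[0,0,-2],"delta_rot":[0,0,0],"gripper":0},
    {"offset":[0,0,-2],"delta_rot":[0,0,0],"gripper":0},
  ],
)

```text
time_s: 5.5
tool_pos: [614.9, 38.0, 154.9]
tool_rot: [0.549, 0.446, 0.547, -0.447]
contact_force: [2.0, -7.0, 0.8]
opening: 0.3
```

```bash
python3 -c "
from h import *
look('c')
"
```

```text
t 5.5 pos [614.9  38.  154.9] F [ 2.  -7.   0.8] open 0.3 yaw 11.67 x [ 0.0014 -0.0038 -1.    ]
tool offset [  0.4   0.1 -10.2]
n 609.7386977848552 s -88.5499898842215
top orange [175.8  201.17] 146
side orange [292.24 161.84] 38
```

View pics/c_side.png

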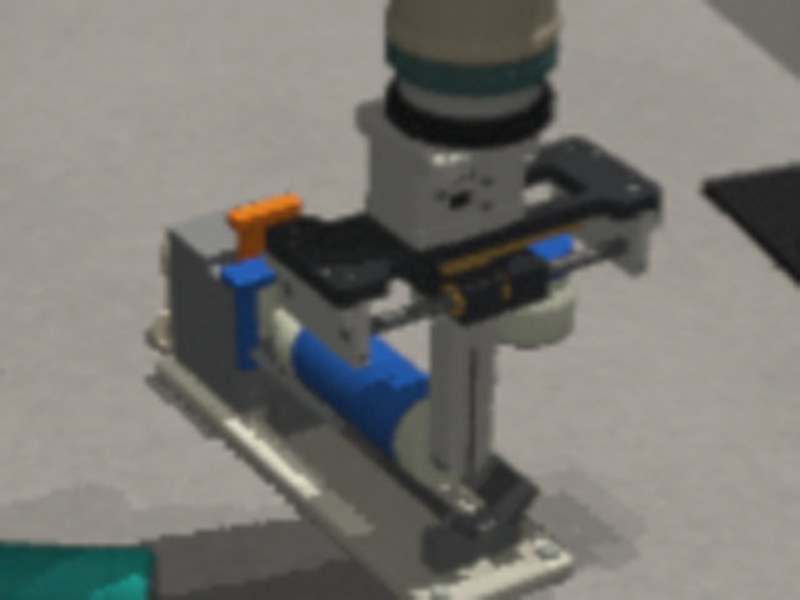

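Emit:
step_arm(
  plan=[
    {"offset":[0,0,-1.5],"delta_rot":[0,0,0],"gripper":0},
    {"offset":[0,0,-1.5],"delta_rot":[0,0,0],"gripper":0},
    {"offset":[0,0,-1],"delta_rot":[0,0,0],"gripper":0},
    {"offset":[0,0,-1],"delta_rot":[0,0,0],"gripper":0},
    {"offset":[0,0,-1],"delta_rot":[0,0,0],"gripper":0},
    {"offset":[0,0,-1],"delta_rot":[0,0,0],"gripper":0},
    {"offset":[0,0,-1],"delta_rot":[0,0,0],"gripper":0},
    {"offset":[0,0,0],"delta_rot":[0,0,0],"gripper":0},
    {"offset":[0,0,0],"delta_rot":[0,0,0],"gripper":0},
    {"offset":[0,0,0],"delta_rot":[0,0,0],"gripper":0},
  ],
)

```text
time_s: 6.43
tool_pos: [613.2, 46.1, 154.9]
tool_rot: [0.549, 0.446, 0.547, -0.447]
contact_force: [-0.3, -6.2, 0.6]
opening: 0.6
```

```bash
python3 -c "
from h import *
look('d')
"
```

```text
t 6.4333 pos [613.2  46.1 154.9] F [-0.3 -6.2  0.6] open 0.6 yaw 11.67 x [ 0.0011 -0.0033 -1.    ]
tool offset [ 0.4  0.1 -1.9]
n 609.7303594106556 s -80.3170989259776
top orange [175.64 201.12] 148
side orange [291.83 161.5 ] 36
```

View pics/d_side.png

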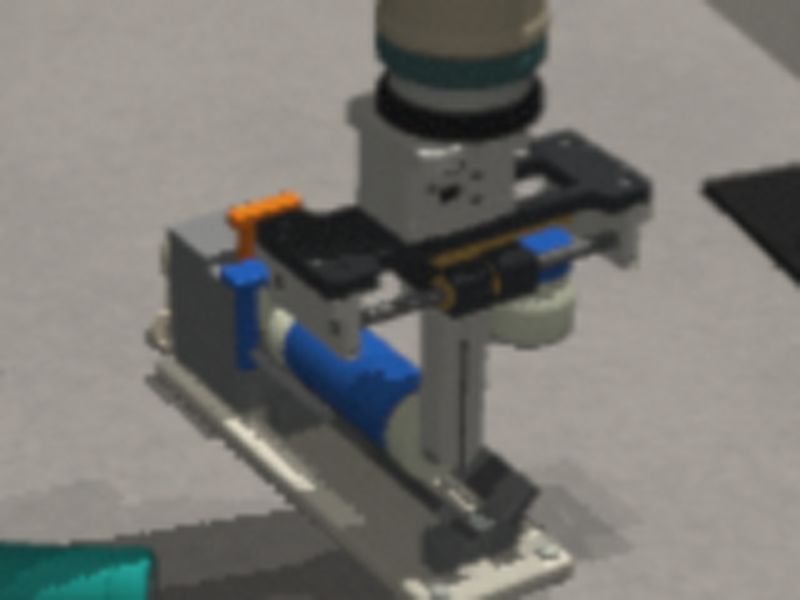

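Emit:
step_arm(
  plan=[
    {"offset":[0,0,-1],"delta_rot":[0,0,0],"gripper":0},
    {"offset":[0,0,-1],"delta_rot":[0,0,0],"gripper":0},
    {"offset":[0,0,-1],"delta_rot":[0,0,0],"gripper":0},
    {"offset":[0,0,-1],"delta_rot":[0,0,0],"gripper":0},
    {"offset":[0,0,0],"delta_rot":[0,0,0],"gripper":0},
    {"offset":[0,0,0],"delta_rot":[0,0,0],"gripper":0},
    {"offset":[0,0,0],"delta_rot":[0,0,0],"gripper":0},
    {"offset":[0,0,0],"delta_rot":[0,0,0],"gripper":0},
    {"offset":[0,0,0],"delta_rot":[0,0,0],"gripper":0},
    {"offset":[0,0,0],"delta_rot":[0,0,0],"gripper":0},
  ],
)

```text
time_s: 7.37
tool_pos: [612.4, 50.1, 154.8]
tool_rot: [0.549, 0.446, 0.547, -0.447]
contact_force: [0.5, -6.3, 0.4]
opening: 0.4
```

```bash
python3 -c "
from h import *
look('e')
"
```

```text
t 7.3667 pos [612.4  50.1 154.8] F [ 0.5 -6.3  0.4] open 0.4 yaw 11.67 x [ 9.e-04 -3.e-03 -1.e+00]
tool offset [0.4 0.2 2.2]
n 609.7230397913721 s -76.14854761144522
top orange [176.21 201.45] 146
```

View pics/e_side.png

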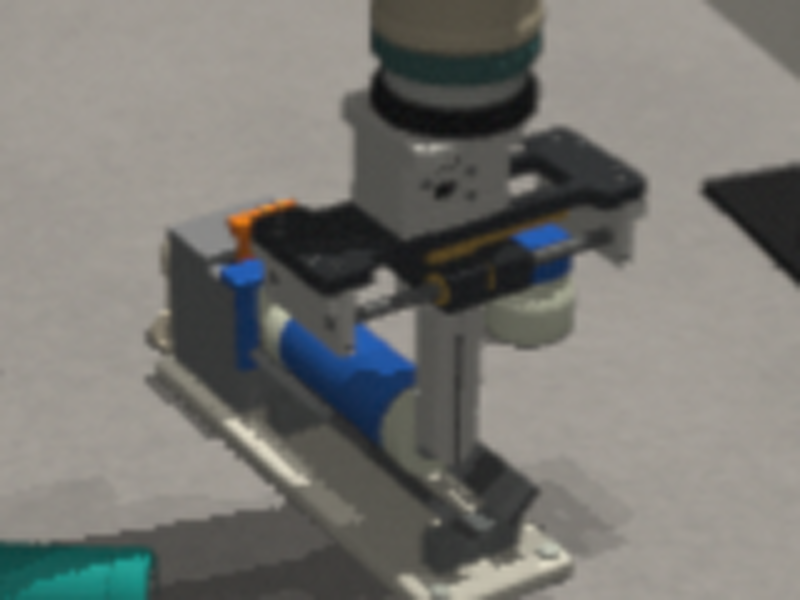

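Emit:
step_arm(
  plan=[
    {"offset":[0,0,-1],"delta_rot":[0,0,0],"gripper":0},
    {"offset":[0,0,0],"delta_rot":[0,0,0],"gripper":0},
    {"offset":[0,0,2],"delta_rot":[0,0,0],"gripper":0},
    {"offset":[0,0,3],"delta_rot":[0,0,0],"gripper":0},
    {"offset":[0,0,5],"delta_rot":[0,0,0],"gripper":0},
    {"offset":[0,0,10],"delta_rot":[0,0,0],"gripper":0},
    {"offset":[0,0,20],"delta_rot":[0,0,0],"gripper":0},
    {"offset":[0,0,20],"delta_rot":[0,0,0],"gripper":0},
    {"offset":[-20,0,20],"delta_rot":[0,0,0],"gripper":0},
    {"offset":[-30,0,20],"delta_rot":[0,0,0],"gripper":0},
  ],
)

```text
time_s: 8.3
tool_pos: [630.5, -45.0, 202.4]
tool_rot: [0.547, 0.445, 0.551, -0.447]
contact_force: [0.7, -0.4, 1.3]
opening: 0.4
```

```bash
python3 -c "
from h import *
look('f')
go([512.4,-318.5,190])
"
```

```text
t 8.3 pos [630.5 -45.  202.4] F [ 0.7 -0.4  1.3] open 0.4 yaw 11.77 x [-0.0066  0.0012 -1.    ]
tool offset [ 48.1   2.1 -94.5]
n 607.9866575192876 s -172.95079146263336
top orange [176.18 201.48] 145
side orange [292.18 163.03] 38
t 8.4 pos [635.1 -50.1 209.1] F [ 0.6 -0.7  0.3] open 0.2 yaw 11.42 x [ 0.0089 -0.0032 -1.    ]
tool offset [  18.9 -173.6  238.7]
```

View pics/f_side.png

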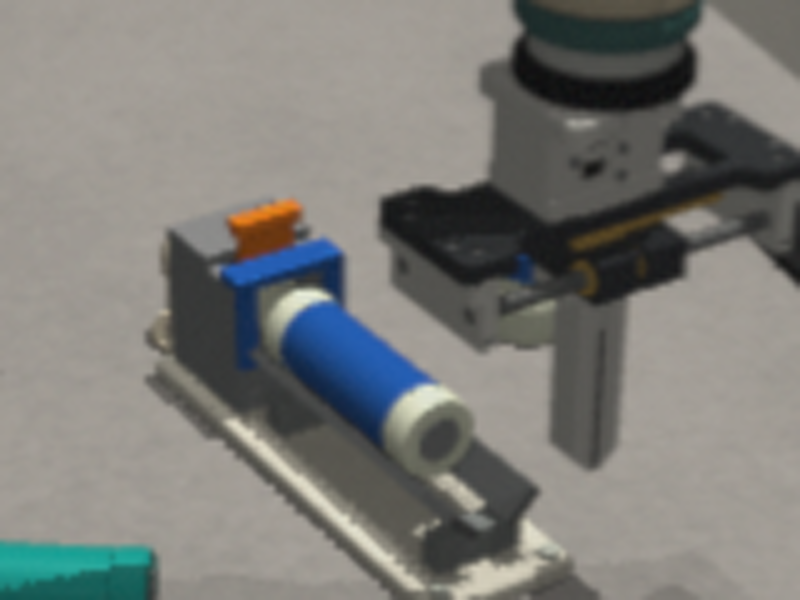

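View pics/f_top.png

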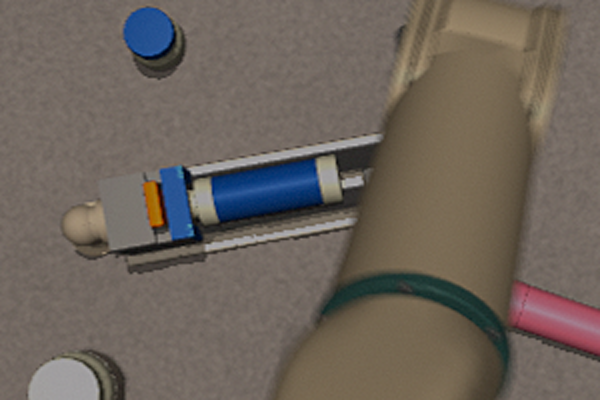

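Emit:
step_arm(
  plan=[
    {"offset":[1,-17.4,23.9],"delta_rot":[0,0,0],"gripper":0},
    {"offset":[1,-17.4,23.9],"delta_rot":[0,0,0],"gripper":0},
    {"offset":[1,-17.4,23.9],"delta_rot":[0,0,0],"gripper":0},
    {"offset":[1,-17.4,23.9],"delta_rot":[0,0,0],"gripper":0},
    {"offset":[1,-17.4,23.9],"delta_rot":[0,0,0],"gripper":0},
    {"offset":[1,-17.4,23.9],"delta_rot":[0,0,0],"gripper":0},
    {"offset":[1,-17.4,23.9],"delta_rot":[0,0,0],"gripper":0},
    {"offset":[1,-17.4,23.9],"delta_rot":[0,0,0],"gripper":0},
    {"offset":[1,-17.4,23.9],"delta_rot":[0,0,0],"gripper":0},
    {"offset":[1,-17.4,23.9],"delta_rot":[0,0,0],"gripper":0},
  ],
)

```text
time_s: 9.23
tool_pos: [510.1, -314.3, 194.3]
tool_rot: [0.548, 0.446, 0.549, -0.446]
contact_force: [0.3, -1.2, -0.5]
opening: 0.2
```

Emit:
step_arm(
  plan=[
    {"offset":[0,0,0],"delta_rot":[0,0,0],"gripper":0},
    {"offset":[0,0,0],"delta_rot":[0,0,0],"gripper":0},
    {"offset":[0,0,0],"delta_rot":[0,0,0],"gripper":0},
    {"offset":[0,0,0],"delta_rot":[0,0,0],"gripper":0},
    {"offset":[0,0,0],"delta_rot":[0,0,0],"gripper":0},
    {"offset":[0,0,0],"delta_rot":[0,0,0],"gripper":0},
    {"offset":[0,0,0],"delta_rot":[0,0,0],"gripper":0},
    {"offset":[0,0,0],"delta_rot":[0,0,0],"gripper":0},
    {"offset":[0,0,0],"delta_rot":[0,0,0],"gripper":0},
    {"offset":[0,0,0],"delta_rot":[0,0,0],"gripper":0},
  ],
)

```text
time_s: 10.07
tool_pos: [510.6, -313.7, 194.7]
tool_rot: [0.549, 0.446, 0.549, -0.446]
contact_force: [-0.6, 0.0, -0.2]
opening: 0.4
```

```bash
cat >> h.py <<'E'
def look2(tag):
    for n,b in(('top',(120,100,400,220)),('side',(280,220,160,120))):
        c=imaging.capture(n);x,y,w,h=b
        f=800//w
        cv2.imwrite(f'pics/{tag}_{n}.png',cv2.resize(c['img'][y:y+h,x:x+w,::-1],None,fx=f,fy=f,interpolation=2))
        for k in COL:
            for q in blobs(c,*COL[k],30): print(n,k,q[1].round(2),q[0][4])
E
python3 -c "
from h import *
look2('g')
go([512.4,-318.5,163])
"
```

```text
top green [466.71 217.04] 125
top orange [176.2  201.46] 145
top blue [173.86 115.59] 476
top blue [232.51 194.46] 1162
top blue [187.84 201.45] 383
side green [380.7  315.38] 162
side green [373.83 346.39] 36
side green [366.44 349.69] 36
side green [359.03 353.16] 38
side red [329.56 342.16] 50
side orange [292.23 163.27] 44
side blue [294.95 175.86] 177
side blue [308.97 192.51] 385
t 10.1667 pos [ 510.5 -313.9  194.6] F [ 0.4 -0.8 -0.6] open 0.2 yaw 11.75 x [-0.  0. -1.]
tool offset [31.6  0.9  4.9]
```

View pics/g_side.png

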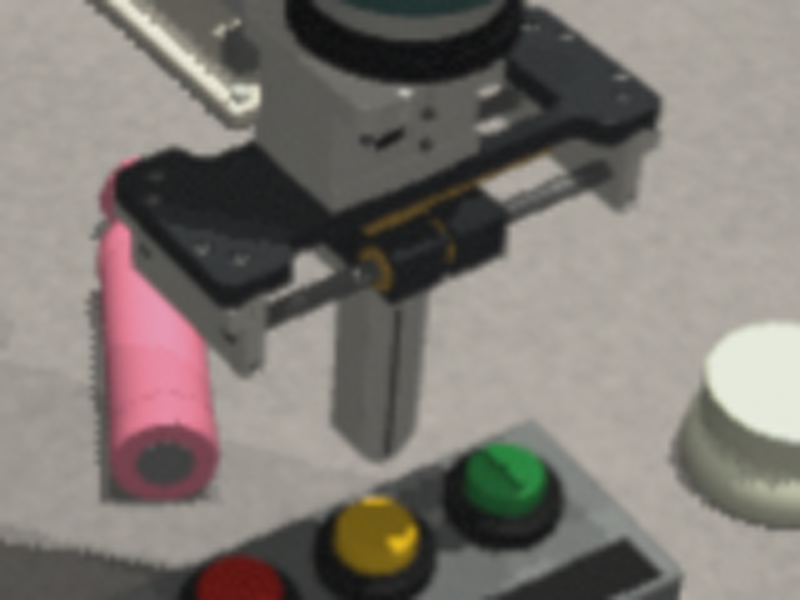

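View pics/g_top.png

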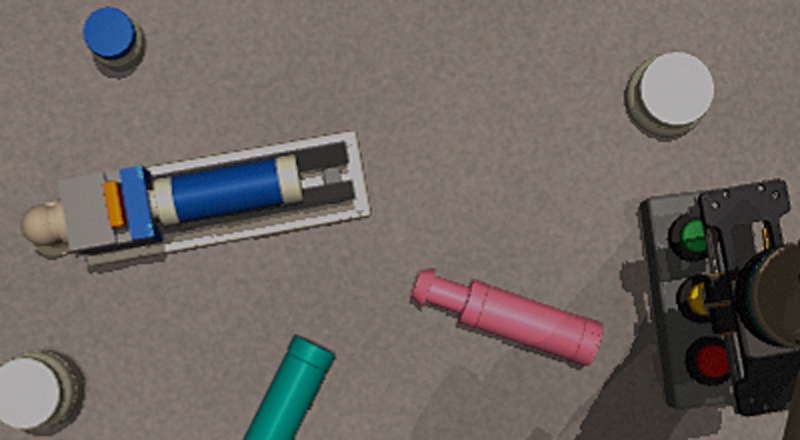

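Emit:
step_arm(
  plan=[
    {"offset":[4,0.4,2.5],"delta_rot":[0,0,0],"gripper":0},
    {"offset":[7,0.4,2.4],"delta_rot":[0,0,0],"gripper":0},
    {"offset":[8,0,0],"delta_rot":[0,0,0],"gripper":0},
    {"offset":[8,0,0],"delta_rot":[0,0,0],"gripper":0},
    {"offset":[5,0,0],"delta_rot":[0,0,0],"gripper":0},
    {"offset":[3,0,0],"delta_rot":[0,0,0],"gripper":0},
    {"offset":[3,0,0],"delta_rot":[0,0,0],"gripper":0},
    {"offset":[3,0,0],"delta_rot":[0,0,0],"gripper":0},
    {"offset":[1,0,0],"delta_rot":[0,0,0],"gripper":0},
    {"offset":[0,0,0],"delta_rot":[0,0,0],"gripper":0},
  ],
)

```text
time_s: 11.0
tool_pos: [511.6, -318.1, 153.5]
tool_rot: [0.548, 0.446, 0.549, -0.446]
contact_force: [-3.2, 2.3, 7.6]
opening: 0.6
```

```bash
python3 -c "
from h import *
look2('h')
go([512.4,-318.5,153])
"
```

```text
top orange [176.22 201.51] 147
top blue [173.86 115.59] 476
top blue [232.5  194.48] 1164
top blue [187.79 201.42] 381
side green [380.68 315.57] 162
side green [373.83 346.39] 36
side green [366.54 349.69] 35
side green [359.11 353.14] 37
side red [327.84 342.66] 32
side orange [292.3  163.34] 44
side blue [294.92 175.94] 178
side blue [308.98 192.56] 387
t 11.1 pos [ 511.7 -318.1  153.5] F [-3.1  2.1  7.6] open 0.4 yaw 11.75 x [-0.0011  0.001  -1.    ]
tool offset [0.5 0.6 0.5]
```

View pics/h_side.png

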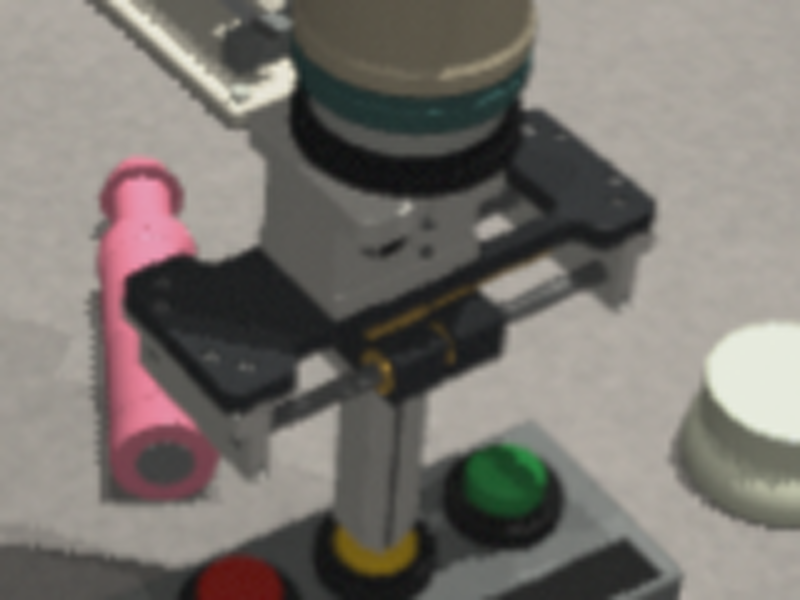

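Emit:
step_arm(
  plan=[
    {"offset":[-3,0,0],"delta_rot":[0,0,0],"gripper":0},
    {"offset":[-6,0,0],"delta_rot":[0,0,0],"gripper":0},
    {"offset":[-12,0,0],"delta_rot":[0,0,0],"gripper":0},
    {"offset":[-12,0,0],"delta_rot":[0,0,0],"gripper":0},
    {"offset":[0,0,0],"delta_rot":[0,0,0],"gripper":0},
    {"offset":[0,14.5,0.7],"delta_rot":[0,0,0],"gripper":0},
    {"offset":[0,14.5,0.7],"delta_rot":[0,0,0],"gripper":0},
    {"offset":[0,14.5,0.7],"delta_rot":[0,0,0],"gripper":0},
    {"offset":[0,14.5,0.7],"delta_rot":[0,0,0],"gripper":0},
    {"offset":[0,0,0],"delta_rot":[0,0,0],"gripper":0},
  ],
)

```text
time_s: 11.93
tool_pos: [573.1, -308.0, 186.0]
tool_rot: [0.55, 0.446, 0.548, -0.444]
contact_force: [0.8, 0.1, 0.5]
opening: 0.2
```

```bash
python3 -c "
from h import *
look2('i')
go([569.7,-309.5,153])
"
```

```text
top red [477.07 280.52] 189
top orange [176.18 201.47] 142
top blue [173.86 115.59] 476
top blue [232.51 194.46] 1163
top blue [187.83 201.52] 384
side green [380.66 315.56] 153
side green [373.94 346.4 ] 35
side green [366.65 349.74] 34
side green [359.03 353.16] 38
side red [327.44 338.01] 177
side orange [292.21 163.23] 43
side blue [345.83 169.82] 138
side blue [294.89 175.84] 178
side blue [308.99 192.54] 386
t 12.0333 pos [ 569.6 -309.3  185.6] F [-0.5 -0.1 -0.5] open 0.5 yaw 11.8 x [-2.e-04 -2.e-04 -1.e+00]
tool offset [32.6  0.1  0.3]
```

View pics/i_side.png

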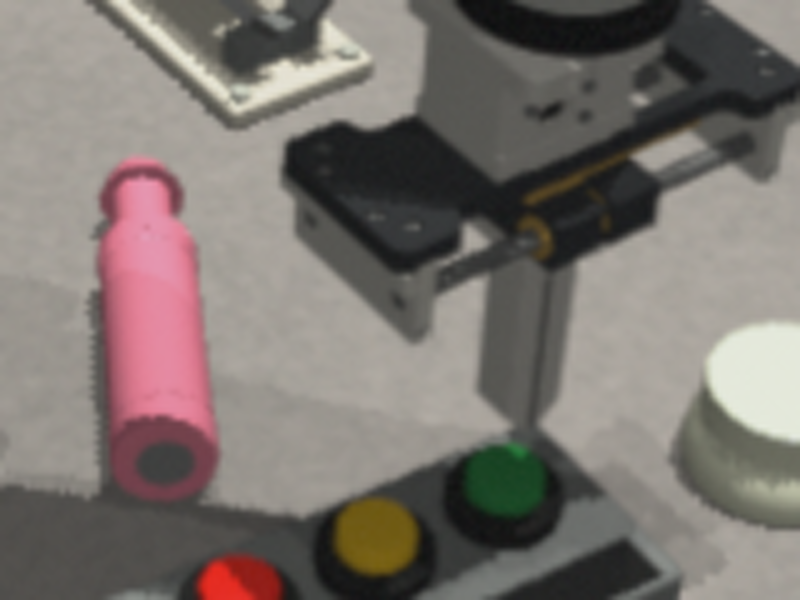

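Yellow is back up (crop 378,535). The fingers stand over green, so I press it next.

Emit:
step_arm(
  plan=[
    {"offset":[5,0,0],"delta_rot":[0,0,0],"gripper":0},
    {"offset":[6,0,0],"delta_rot":[0,0,0],"gripper":0},
    {"offset":[6,0,0],"delta_rot":[0,0,0],"gripper":0},
    {"offset":[4,0,0],"delta_rot":[0,0,0],"gripper":0},
    {"offset":[3,0,0],"delta_rot":[0,0,0],"gripper":0},
    {"offset":[3,0,0],"delta_rot":[0,0,0],"gripper":0},
    {"offset":[3,0,0],"delta_rot":[0,0,0],"gripper":0},
    {"offset":[3,0,0],"delta_rot":[0,0,0],"gripper":0},
    {"offset":[0,0,0],"delta_rot":[0,0,0],"gripper":0},
    {"offset":[0,0,0],"delta_rot":[0,0,0],"gripper":0},
  ],
)

```text
time_s: 12.87
tool_pos: [569.2, -309.4, 153.5]
tool_rot: [0.548, 0.446, 0.549, -0.446]
contact_force: [-2.1, 1.9, 7.7]
opening: 0.8
```

```bash
python3 -c "
from h import *
look2('j')
go([569.7,-309.5,153])
"
```

```text
top red [477.1  280.53] 188
top orange [176.19 201.52] 144
top blue [173.86 115.59] 476
top blue [232.52 194.47] 1164
top blue [187.83 201.47] 381
side green [379.85 319.37] 46
side green [373.83 346.39] 36
side green [366.42 349.86] 36
side green [359.03 353.16] 38
side red [327.41 338.07] 179
side orange [292.21 163.23] 43
side blue [345.87 169.79] 139
side blue [294.89 175.84] 178
side blue [309.   192.57] 387
t 12.9667 pos [ 569.2 -309.5  153.5] F [-3.   0.9  7.5] open 0.3 yaw 11.74 x [-7.e-04  3.e-04 -1.e+00]
tool offset [0.5 0.5 0.1]
```

View pics/j_side.png

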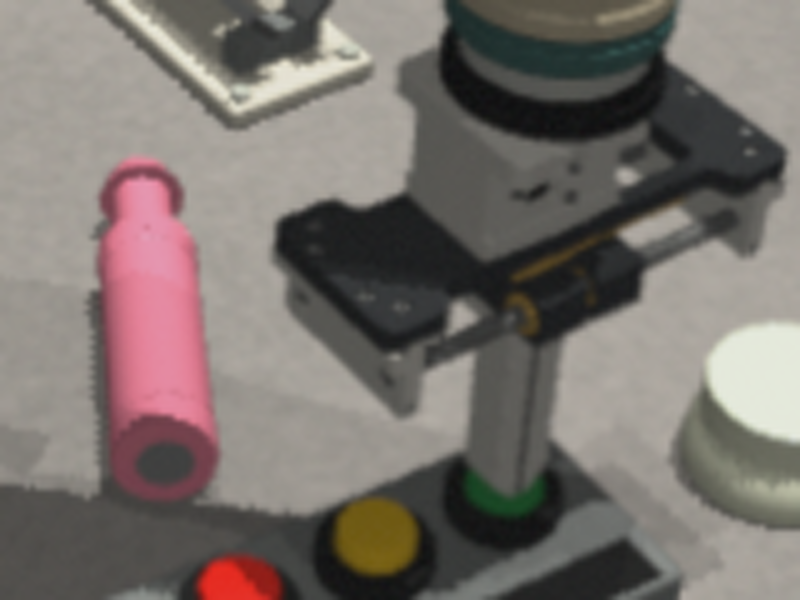

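Emit:
step_arm(
  plan=[
    {"offset":[-3,0,0],"delta_rot":[0,0,0],"gripper":0},
    {"offset":[-6,0,0],"delta_rot":[0,0,0],"gripper":0},
    {"offset":[-12,0,0],"delta_rot":[0,0,0],"gripper":0},
    {"offset":[-20,0,0],"delta_rot":[0,0,0],"gripper":0},
    {"offset":[-20,0,0],"delta_rot":[0,0,0],"gripper":0},
    {"offset":[-20,0,0],"delta_rot":[0,0,0],"gripper":0},
    {"offset":[-12,0,0],"delta_rot":[0,0,0],"gripper":0},
    {"offset":[0,0,0],"delta_rot":[0,0,0],"gripper":0},
    {"offset":[0,0,0],"delta_rot":[0,0,0],"gripper":0},
    {"offset":[0,0,0],"delta_rot":[0,0,0],"gripper":0},
  ],
)

```text
time_s: 13.8
tool_pos: [569.3, -309.0, 244.7]
tool_rot: [0.548, 0.446, 0.549, -0.446]
contact_force: [-0.3, 0.7, -0.3]
opening: 0.0
```

```bash
python3 -c "
from h import *
go([569.7,-309.5,245])
c=imaging.capture('side'); cv2.imwrite('pics/k_side.png',c['img'][:,:,::-1])
look2('k2')
"
```

```text
t 13.8 pos [ 569.3 -309.   244.7] F [-0.3  0.7 -0.3] open 0.0 yaw 11.76 x [-1.3e-03  9.0e-04 -1.0e+00]
tool offset [-0.3  0.3  0.6]
top green [462.88 217.61] 33
top red [477.15 280.35] 177
top orange [176.18 201.4 ] 144
top blue [173.86 115.59] 476
top blue [232.51 194.47] 1164
top blue [187.78 201.44] 382
side green [380.63 315.34] 164
side green [373.83 346.39] 36
side green [366.66 349.83] 35
side green [359.03 353.16] 38
side red [327.52 337.82] 168
side orange [292.29 163.17] 42
side blue [345.87 169.79] 139
side blue [294.89 175.91] 180
side blue [308.98 192.55] 386
```

View pics/k_side.png

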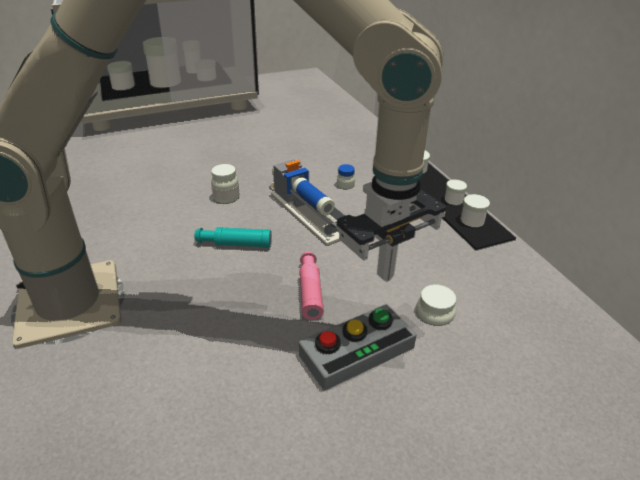

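The side picture shows all keys up: red (328,338), yellow (355,326) and green (381,315). The cartridge is still in with the latch down (292,163), the jars are where they were, and the arm is clear. I hand the job in.

```bash
python3 -c "
from h import *
print(ctrl.finish_job())"
```

```text
the job is handed in; nothing more can be done
None
```

The cartridge is locked in the fitting. After that I pressed the yellow key and then the green key, each fully down and released. I handed the job in at about 14 s of the 51 s allowed, with the arm clear of everything.

- **Cartridge:** I pushed it along the cradle with closed fingers, and the readings I took during the push were about 6 to 7 N. The pictures showed the orange latch lift and then drop. When I backed off, the latch mark returned to its starting pixel in the side view (292, 163). The cartridge stayed at the same place in every picture after that.
- **Keys:** Both keys were pushed with about 7.6 N with the fingertips about 56.5 mm above the bench, close to the 56 mm of a fully pressed key. That is well over the 4 N needed. Afterwards the pictures showed yellow and green back up.
- **Left alone:** I did not go near the red key or the look-alikes. They and the jars looked unmoved in the last side picture.
- **Disagreements:** My two-view heights for the key tops came out at 58 to 60 mm instead of 62 mm, because the colour mask included the sides of the caps. My measured cartridge axis varied by 2 to 3 mm between cues, so I used a middle value. The latch, key travel and seating were judged from pictures, forces and heights, since the joint values can't be read directly.

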